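# Slide the finned amplifier into the locating corner

## Robot

A 6-joint arm with a two-finger parallel gripper is mounted at the origin on the work surface. World frame = base frame: x ahead of the robot, y to its left, z up, the work surface at z = 0. Lengths are in m, angles in rad, forces in N, time in s.
With the tool pointing down it reaches from about 0.3 to 0.75 m from the base axis. Payload 8.5 kg.
Tool frame: the origin (TCP) lies at the very end of the fingers, on their centre line; the grasp point (between the pads) lies 19 mm behind it; z points along the fingers, y is the line along which they close (so a half turn about z gives the same grasp; the last joint's range is limited). The gripper opens to 85 mm and grips with 20 to 120 N. Pads are 22 mm wide; open, the fingers measure 114 mm over their backs; the gripper's body (76 mm by 85 mm) begins 54 mm behind the grasp point. The pads swing forward as they close: fully open they stand 13 mm farther back than shut.
Start: joints at [-1.451, 0.381, 1.297, -0, 1.464, -0.215], TCP at [0.181, -0.519, 0.209] pointing down, gripper open.
Joint ranges: [-3.11, 3.11], [-0.89, 2.33], [0.22, 2.48], [-1.42, 4.56], [0.17, 2.85], [-2.88, 2.88]. Speed limits (rad/s): [2.39, 2.39, 3.14, 3.14, 3.14, 3.14].

## Interface

Orientations are given as a unit quaternion [w, x, y, z].
In Python, from workcell import arm gives the robot as it stands.
- The arm moves only by the tool step_arm, never from a script. Its argument "deltas" is a list of rows, each an object with "angular": the turn, a rotation vector about the tool's x, y, z as a fraction of full scale, a list of three; "translation": the shift along the tool's x, y, z as a fraction of full scale, a list of three; "jaw": the opening, from 0 (shut) to 1 (fully open). In form: [{"angular": [ax, ay, az], "translation": [x, y, z], "jaw": jaw}, ...]. A call has exactly 5 rows; each row shifts and turns the commanded pose from where the row before left it, along the tool's axes as they then stand; what a row does not reach is not made up. Full scale, the value 1, is 25 mm for a shift and 180 degrees for a turn. A row lasts 1/12 s, in which the tool goes at most 41.7 mm and 7.16 degrees, less where a joint would pass 70% of its speed; a pose out of reach is approached as far as the arm can. A call with a number of a shift or a turn outside -1 to 1 is refused whole. A call with a gripper value outside its range is refused whole. The fingers move at their own pace and stop on an object; "force" is the grip in N (left out, the last holds). Time passes only in rows, so rows that do not move let the fingers close, or fill a call up. It gives the time, the measured TCP pose, the force, the opening and the grip force at its end, in the units of the state.
- arm.read_state(): the state, without advancing time (a new reading comes with each control period).
- arm.grab_frame(name): name is "scene" or "top" or "wrist"; returns the picture (400x640x3 uint8, red, green, blue); there is no depth.
- arm.calibration(name): a dict with "intrinsics" (3x3 intrinsics, pixels), "pose" (4x4, takes a point from camera to world coordinates). Camera axes: x right, y down, z forward; pixel columns grow to the right and rows downward; lengths in m; the calibration is good to about 2 mm. A picture is of the moment at which its call begins: read the wrist's pose just before it. calibration takes no time and is no camera call; for the wrist camera it gives the pose at the moment of the call.
- arm.sign_off(): hands the job in; it is judged then, once.
The state is a dict: "clock": time; "q": joint angles; "dq": joint speeds; "joint_efforts": joint torques, N m; "tcp_pos": TCP position; "ee_rot": TCP orientation; "wrist_force": force on the tool from outside, world axes, zero at the start; "moment": the same for the moment, N m; "finger_gap": opening from 0.0 (shut) to 1.0 (fully open); "gripper_force": force on a finger pad.
Only numpy, scipy, OpenCV 4.12 (cv2) and the standard library are available. Lean on these libraries where they do the work, as an engineer would, in place of code of your own. Each camera call takes 0.05 s, during which the arm holds its last target. There are 200 camera calls.

## Task

Without picking anything up, gently push the amplifier unit that has cooling fins along the trolley top into the corner where the fixture's centre rib meets its long fence, until it sits flush against both the fence and the rib. Leave the flat-topped unit and all the small things where they are.

Things in the scene. Friction and masses are not known exactly. Their poses are not given: they have to be found in the camera images.
- finned_unit: white amplifier, loose, 0.45-0.75 kg, slides at 2-6 N. Block 110 (own x) x 100 (y) x 35 mm with flat sides; nine fins 30 mm high along x on top (65 mm in all), but for a 30 mm ledge at the -x end with two brass sockets standing 14 mm up. Origin: centre of underside. +x side faces the fence within 20 deg. Starts clear of fence and rib, left or right of the rib; goes into the corner on that side.
- plain_unit: white painted unit with the same 110 x 100 x 35 mm block and the same two brass sockets but a flat top without fins, loose, on the other side of the rib. Must not be moved. Origin: centre of its underside.
- fixture: aluminium T fixed to the table, 35 mm high: fence 400 mm along own y, its face at x = 0, 20 mm thick towards +x, with low feet behind; centre rib 12 mm thick (sides at y = -6 and +6 mm) standing out 90 mm from the fence to -x, the robot's side. Origin: table height, fence face, rib's centre line. Own x points away from the robot within 12 deg.
- home_left (a point): where the finned unit's origin comes to lie in the left corner, flush with fence and rib: fixture x = -55, y = +56 mm, table height. Axes are the fixture's.
- home_right (a point): the same for the right corner: fixture x = -55, y = -56 mm. Axes are the fixture's.
- load: dark steel round coax load standing upright, 30 mm diameter, 48 mm high, about in line with the rib on the robot's side. Loose, leave alone. Origin: centre of its underside.
- coupler: small white box 60 x 32 x 24 mm with a steel socket on each end (88 mm over all, along own x), loose, beyond the left end of the work. Leave alone. Origin: centre of its underside.
- spanner: steel spanner 170 mm long lying along own x beyond the right end of the work, loose. Leave alone. Origin: its underside, near the middle of its length.
Not all that is in view belongs to the job. What is shaped like the finned_unit but green or pink is not meant.

How it is judged:
By the outcome, as a careful person would: the job done as asked, in the order asked, and still so for the second after the job is handed in, with the robot touching nothing.
It also fails if it takes over 43 s, if anything falls off the work surface, if the arm or the gripper's body presses on something with over 40 N, if the wrist force passes 120 N, or if a joint passes its speed limit or range.

## Working session

There is one attempt and no reset: what is moved stays moved. The work goes in short steps, Python scripts to look and compute and a tool call to move; the robot and the scene stay as the last step left them, time stands still between calls to the robot, and variables do not carry over. Pictures are saved under pics/ and viewed, at most 10 in all, crops included, and the job is handed in when it is done.

Besides the shell and the picture viewer there is one more tool, called after ">>>" as a command line: name --argument value ..., lists and objects as JSON in quotes. step_arm: Moves the arm, as the interface text tells. Shift numbers are shares of 25 mm and turn numbers shares of 180 degrees, none past 1 either way. Its arguments: {"type":"object","properties":{"deltas":{"type":"array"},"force":{"type":"number"}},"required":["deltas"]}

```bash
mkdir -p pics; ls; python3 - <<'E'
from workcell import arm
import cv2
for n in("top","scene"):
    cv2.imwrite(f"pics/{n}0.png",arm.grab_frame(n)[...,::-1])
    c=arm.calibration(n);print(n,c)
s=arm.read_state();print(s)
E
```

```text
pics
top {'intrinsics': array([[477.84024097,   0.        , 323.01458994],
       [  0.        , 477.84024097, 201.62279372],
       [  0.        ,   0.        ,   1.        ]]), 'pose': array([[ 1.98009644e-02, -9.94316770e-01,  1.04604407e-01,
         3.86742712e-01],
       [-9.99803417e-01, -1.95850641e-02,  3.09082787e-03,
         3.22603912e-04],
       [-1.02457798e-03, -1.04645044e-01, -9.94509108e-01,
         1.14360155e+00],
       [ 0.00000000e+00,  0.00000000e+00,  0.00000000e+00,
         1.00000000e+00]])}
scene {'intrinsics': array([[393.13975269,   0.        , 320.12439902],
       [  0.        , 393.13975269, 202.88047627],
       [  0.        ,   0.        ,   1.        ]]), 'pose': array([[ 0.05595405,  0.62452562, -0.77899736,  1.16152304],
       [ 0.99840349, -0.02896523,  0.04849207, -0.04953298],
       [ 0.0077207 , -0.78046702, -0.62514929,  0.54607982],
       [ 0.        ,  0.        ,  0.        ,  1.        ]])}
{'clock': 0.1, 'q': array([-1.45127791e+00,  3.81159050e-01,  1.29816330e+00, -2.70833542e-05,
        1.46358403e+00, -2.15327871e-01]), 'dq': array([ 0.002518  , -0.00123192, -0.00229101, -0.00048984, -0.00017614,
        0.00225162]), 'joint_efforts': array([ 3.74823867e-03, -4.49218512e+01, -2.31658566e+01, -1.52238363e-04,
        3.62280392e-03, -4.01720641e-06]), 'tcp_pos': array([ 0.18068434, -0.51917128,  0.2081645 ]), 'ee_rot': array([-6.56750846e-04,  9.86016997e-01,  1.66643484e-01,  1.80071252e-05]), 'wrist_force': array([ 0.39236178,  0.15853433, -0.27921983]), 'moment': array([-0.00060227,  0.010139  , -0.02664079]), 'gripper_force': 0.0, 'finger_gap': 1.0021733142534106}
```

View pics/top0.png

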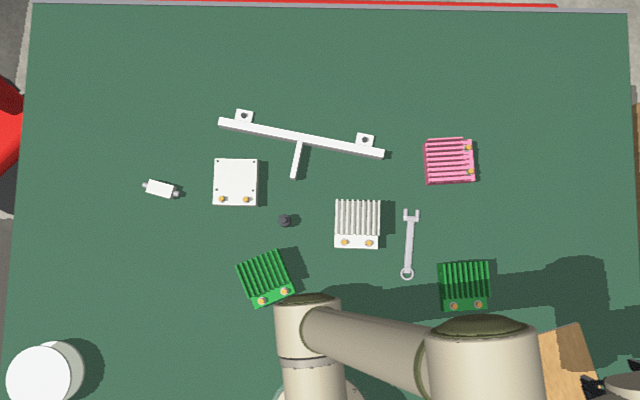

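View pics/scene0.png

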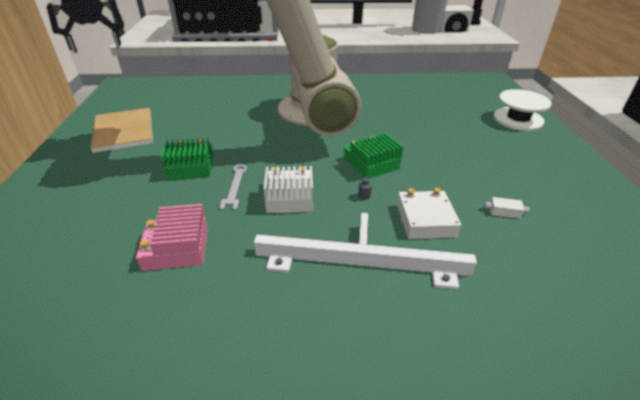

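Candidates in the top view: white finned (357,223), plain white (236,182), green (265,277) and (464,285), pink (449,160). I choose the white finned unit at (357,223), to the right of the rib. The fixture's fence runs from (219,121) to (384,155), the rib tip is at (294,177) and the load at (285,221). Next I check the choice in a close crop.

```bash
python3 - <<'E'
import cv2
i=cv2.imread("pics/top0.png")[105:265,205:425]
cv2.imwrite("pics/crop.png",cv2.resize(i,(770,560),interpolation=cv2.INTER_CUBIC))
E
```

```text
(no output)
```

View pics/crop.png

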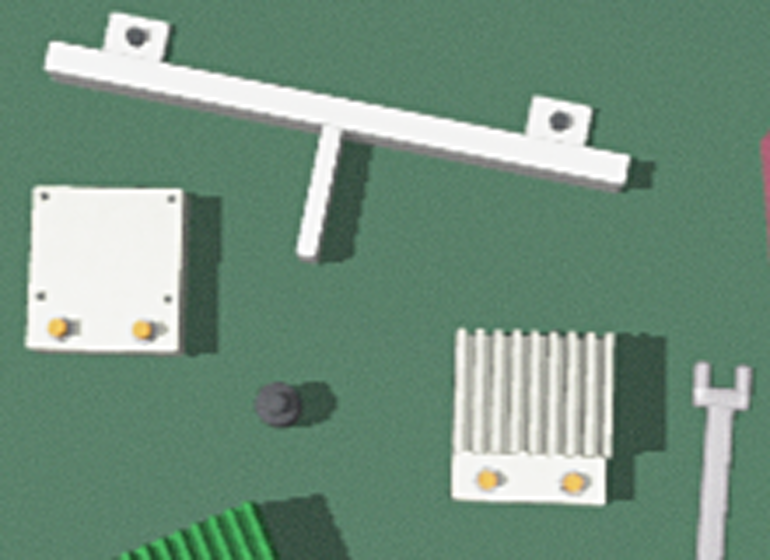

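The crop confirms white fins running away from the robot, with the ledge and its two sockets on the robot's side. The ledge corners are at crop (452,497) and (606,503), and the fence front edge runs (47,68) to (620,185).

```bash
cat > h.py <<'E'
from workcell import arm
import numpy as np
from scipy.optimize import least_squares
def proj(P,n="top"):
    c=arm.calibration(n);T=np.linalg.inv(c["pose"]);p=np.c_[P,np.ones(len(P))]@T.T[:,:3]
    p=p@c["intrinsics"].T;return p[:,:2]/p[:,2:]
def place(P,g):
    P=np.asarray(P,float);c,s=np.cos(g[2]),np.sin(g[2])
    return np.c_[P[:,0]*c-P[:,1]*s+g[0],P[:,0]*s+P[:,1]*c+g[1],P[:,2]]
def fit(P,uv,g0,n="top"):
    r=least_squares(lambda g:(proj(place(P,g),n)-uv).ravel(),g0)
    return r.x,np.round((r.fun).reshape(-1,2),1)
E
python3 - <<'E'
from h import *
cr=lambda a:np.array(a)/3.5+[205,105]-.35
F=[[0,.2,.035],[0,-.2,.035],[.02,.2,.035],[.02,-.2,.035],[-.09,.006,.035],[-.09,-.006,.035]]
f,r=fit(F,cr([[45,70],[620,186],[52,42],[630,155],[297,255],[317,258]]),[.6,0,-.2]);print("fix",f,r.tolist())
U=[[-.055,.05,.035],[-.055,-.05,.035],[.055,.05,.065],[.055,-.05,.065]]
u,r=fit(U,cr([[452,498],[606,503],[456,329],[615,334]]),[.4,-.05,0]);print("unit",u,r.tolist())
p,r=fit([[-.055,.05,.035],[-.055,-.05,.035],[.055,.05,.035],[.055,-.05,.035]],cr([[26,348],[182,353],[33,186],[183,190]]),[.4,.15,0]);print("plain",p,r.tolist())
l,r=fit([[0,0,.048]],cr([[280,402]]),[.4,.1,0]);print("load",l)
h=place([[-.055,-.056,0]],f)[0];print("home",h)
c,s=np.cos(f[2]),np.sin(f[2]);R=np.array([[c,s],[-s,c]])
for n,x in(("unit",u),("plain",p),("load",l)):print(n,"in fixture",R@(x[:2]-f[:2]),np.degrees(x[2]-f[2]))
E
```

```text
fix [ 0.64636063  0.06140166 -0.17938847] [[-0.2, 0.0], [1.2, -0.3], [-0.3, -0.0], [-0.1, 0.4], [0.0, -0.1], [-0.7, 0.1]]
unit [ 0.45243087 -0.07442914 -0.00984103] [[0.3, 0.3], [-0.4, 0.2], [0.8, -0.2], [-0.6, -0.3]]
plain [0.54678566 0.21109073 0.00369899] [[0.6, 0.4], [-1.1, -0.4], [0.5, 0.2], [0.0, -0.3]]
load [0.45895278 0.09100184 0.        ]
home [0.58225126 0.01611383 0.        ]
unit in fixture [-0.16658176 -0.1682536 ] 9.71435265496551
plain in fixture [-0.1246858   0.12952006] 10.490138852124213
load in fixture [-0.18968201 -0.00431361] 10.278202050587538
```

The unit lies at fixture (-167, -168) mm, turned +9.7° relative to the fixture. I push it along +x to the fence with two half-open fingers, then along +y to the rib. This order also keeps it clear of the load.

```bash
cat >> h.py <<'E'
from scipy.spatial.transform import Rotation as Ro
FX=np.array([0.64636,0.06140,-0.17939])
def st():
    s=arm.read_state();R=Ro.from_quat(np.roll(s["ee_rot"],-1)).as_matrix()
    return s,R
def fxy(p):
    c,s=np.cos(FX[2]),np.sin(FX[2]);return np.array([[c,s],[-s,c]])@(np.array(p)[:2]-FX[:2])
def to(X,Y,z,yaw):
    "tool-frame shift (in units of 25 mm) after turning, and turn (fraction of 180)"
    s,R=st();W=place([[X,Y,z]],FX)[0];a=FX[2]+np.radians(yaw)
    T=np.array([[np.cos(a),np.sin(a),0],[np.sin(a),-np.cos(a),0],[0,0,-1]])
    print("t",s["clock"],"at",fxy(s["tcp_pos"]).round(4),s["tcp_pos"].round(4),"target",W.round(4))
    print("shift after turn",(T.T@(W-s["tcp_pos"])/.025).round(2),"before",(R.T@(W-s["tcp_pos"])/.025).round(2),"turn",(Ro.from_matrix(R.T@T).as_rotvec()/np.pi).round(4))
E
python3 -c "
from h import *
to(-.27,-.168,.2,0)"
```

```text
t 0.1 at [-0.3546 -0.6543] [ 0.1807 -0.5192  0.2082] target [ 0.3507 -0.0557  0.2   ]
shift after turn [  3.38 -19.45   0.33] before [ 12.52 -15.27   0.35] turn [-0.0004  0.      0.1637]
```

>>> step_arm --deltas '[{"angular": [0,0,0.0328],"translation": [0,0,0],"jaw": 0.5},{"angular": [0,0,0.0328],"translation": [0,0,0],"jaw": 0.5},{"angular": [0,0,0.0328],"translation": [0,0,0],"jaw": 0.5},{"angular": [0,0,0.0328],"translation": [0,0,0],"jaw": 0.5},{"angular": [0,0,0.0328],"translation": [0,0,0],"jaw": 0.5}]'

```text
clock: 0.52
tcp_pos: [0.1807, -0.5192, 0.2083]
ee_rot: [-0.0, 0.996, -0.093, -0.0]
wrist_force: [0.7, 0.1, 0.1]
finger_gap: 0.498
gripper_force: 0.0
```

```bash
python3 -c "
from h import *
to(-.27,-.168,.15,0)"
```

```text
t 0.5167 at [-0.3546 -0.6544] [ 0.1807 -0.5192  0.2083] target [ 0.3507 -0.0557  0.15  ]
shift after turn [  3.38 -19.46   2.33] before [  3.27 -19.47   2.35] turn [-0.0003  0.0001 -0.0019]
```

>>> step_arm --deltas '[{"angular": [0,0,0],"translation": [0.17,-0.97,0.1],"jaw": 0.5},{"angular": [0,0,0],"translation": [0.17,-0.97,0.1],"jaw": 0.5},{"angular": [0,0,0],"translation": [0.17,-0.97,0.1],"jaw": 0.5},{"angular": [0,0,0],"translation": [0.17,-0.97,0.1],"jaw": 0.5},{"angular": [0,0,0],"translation": [0.17,-0.97,0.1],"jaw": 0.5}]'

```text
clock: 0.93
tcp_pos: [0.2236, -0.4026, 0.1958]
ee_rot: [-0.0, 0.996, -0.09, -0.0]
wrist_force: [0.6, 0.4, 0.5]
finger_gap: 0.494
gripper_force: 0.0
```

>>> step_arm --deltas '[{"angular": [0,0,0],"translation": [0.17,-0.97,0.1],"jaw": 0.5},{"angular": [0,0,0],"translation": [0.17,-0.97,0.1],"jaw": 0.5},{"angular": [0,0,0],"translation": [0.17,-0.97,0.1],"jaw": 0.5},{"angular": [0,0,0],"translation": [0.17,-0.97,0.1],"jaw": 0.5},{"angular": [0,0,0],"translation": [0.17,-0.97,0.1],"jaw": 0.5}]'

```text
clock: 1.35
tcp_pos: [0.2662, -0.2872, 0.1834]
ee_rot: [-0.0, 0.996, -0.09, -0.0]
wrist_force: [0.8, -0.2, 0.8]
finger_gap: 0.502
gripper_force: 0.0
```

>>> step_arm --deltas '[{"angular": [0,0,0],"translation": [0.17,-0.97,0.1],"jaw": 0.5},{"angular": [0,0,0],"translation": [0.17,-0.97,0.1],"jaw": 0.5},{"angular": [0,0,0],"translation": [0.17,-0.97,0.1],"jaw": 0.5},{"angular": [0,0,0],"translation": [0.17,-0.97,0.1],"jaw": 0.5},{"angular": [0,0,0],"translation": [0.17,-0.97,0.1],"jaw": 0.5}]'

```text
clock: 1.77
tcp_pos: [0.3088, -0.1717, 0.171]
ee_rot: [-0.0, 0.996, -0.09, -0.0]
wrist_force: [0.8, 0.4, 0.1]
finger_gap: 0.501
gripper_force: 0.0
```

>>> step_arm --deltas '[{"angular": [0,0,0],"translation": [0.17,-0.97,0.1],"jaw": 0.5},{"angular": [0,0,0],"translation": [0.17,-0.97,0.1],"jaw": 0.5},{"angular": [0,0,0],"translation": [0.17,-0.97,0.1],"jaw": 0.5},{"angular": [0,0,0],"translation": [0.17,-0.97,0.1],"jaw": 0.5},{"angular": [0,0,0],"translation": [0,0,0],"jaw": 0.5}]'

```text
clock: 2.18
tcp_pos: [0.3429, -0.0775, 0.1607]
ee_rot: [-0.001, 0.996, -0.088, -0.001]
wrist_force: [0.5, -0.0, -0.1]
finger_gap: 0.502
gripper_force: 0.0
```

```bash
python3 - <<'E'
from h import *
import cv2
to(-.27,-.168,.014,0)
c=arm.calibration("wrist");T=np.linalg.inv(c["pose"])
cv2.imwrite("pics/w1.png",arm.grab_frame("wrist")[...,::-1])
E
```

```text
t 2.1833 at [-0.2738 -0.1909] [ 0.3429 -0.0775  0.1607] target [ 0.3507 -0.0557  0.014 ]
shift after turn [ 0.15 -0.91  5.87] before [ 0.16 -0.91  5.87] turn [-0.0004  0.0004  0.0007]
```

View pics/w1.png

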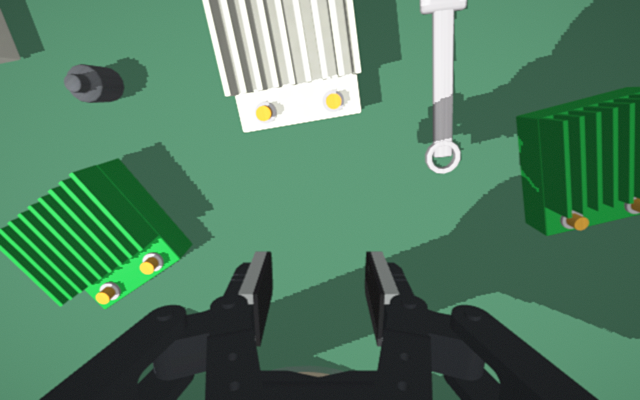

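The wrist view shows the finned unit's ledge (250,120) straight ahead. The floor between the fingers and unit is clear, with the green unit (110,240) and spanner (443,155) well to the sides. I descend here.

>>> step_arm --deltas '[{"angular": [0,0,0],"translation": [0.03,-0.18,0.9],"jaw": 0.5},{"angular": [0,0,0],"translation": [0.03,-0.18,0.9],"jaw": 0.5},{"angular": [0,0,0],"translation": [0.03,-0.18,0.9],"jaw": 0.5},{"angular": [0,0,0],"translation": [0.03,-0.18,0.9],"jaw": 0.5},{"angular": [0,0,0],"translation": [0.03,-0.18,0.9],"jaw": 0.5}]'

```text
clock: 2.65
tcp_pos: [0.3506, -0.0598, 0.0479]
ee_rot: [0.0, 0.996, -0.091, 0.0]
wrist_force: [1.3, -0.1, 0.5]
finger_gap: 0.499
gripper_force: 0.0
```

>>> step_arm --deltas '[{"angular": [0,0,0],"translation": [0,0,0.6],"jaw": 0.5},{"angular": [0,0,0],"translation": [0,0,0.5],"jaw": 0.5},{"angular": [0,0,0],"translation": [0,0,0.27],"jaw": 0.5},{"angular": [0,0,0],"translation": [0.2,0,0],"jaw": 0.5},{"angular": [0,0,0],"translation": [0.2,0,0],"jaw": 0.5}]'

```text
clock: 3.07
tcp_pos: [0.3609, -0.0616, 0.0147]
ee_rot: [0.0, 0.996, -0.09, -0.0]
wrist_force: [0.5, 0.7, -0.6]
finger_gap: 0.502
gripper_force: 0.0
```

```bash
python3 -c "
from h import *
to(-.121,-.168,.014,0)"
```

```text
t 3.0667 at [-0.259 -0.172] [ 0.3609 -0.0616  0.0147] target [ 0.4973 -0.0823  0.014 ]
shift after turn [ 5.52 -0.16  0.03] before [ 5.52 -0.17  0.03] turn [ 0.      0.     -0.0006]
```

>>> step_arm --deltas '[{"angular": [0,0,0],"translation": [0.2,0,0],"jaw": 0.5},{"angular": [0,0,0],"translation": [0.2,0,0],"jaw": 0.5},{"angular": [0,0,0],"translation": [0.15,0,0],"jaw": 0.5},{"angular": [0,0,0],"translation": [0.15,0,0],"jaw": 0.5},{"angular": [0,0,0],"translation": [0.15,0,0],"jaw": 0.5}]'

```text
clock: 3.48
tcp_pos: [0.3818, -0.0649, 0.0147]
ee_rot: [0.0, 0.996, -0.09, 0.0]
wrist_force: [-0.5, 0.3, 0.7]
finger_gap: 0.5
gripper_force: 0.0
```

>>> step_arm --deltas '[{"angular": [0,0,0],"translation": [0.15,0,0],"jaw": 0.5},{"angular": [0,0,0],"translation": [0.15,0,0],"jaw": 0.5},{"angular": [0,0,0],"translation": [0.15,0,0],"jaw": 0.5},{"angular": [0,0,0],"translation": [0.15,0,0],"jaw": 0.5},{"angular": [0,0,0],"translation": [0.15,0,0],"jaw": 0.5}]'

```text
clock: 3.9
tcp_pos: [0.3991, -0.0677, 0.0143]
ee_rot: [-0.0, 0.996, -0.09, -0.001]
wrist_force: [-3.6, 2.2, 3.3]
finger_gap: 0.5
gripper_force: 2.2
```

>>> step_arm --deltas '[{"angular": [0,0,0],"translation": [0.2,0,0],"jaw": 0.5},{"angular": [0,0,0],"translation": [0.2,0,0],"jaw": 0.5},{"angular": [0,0,0],"translation": [0.2,0,0],"jaw": 0.5},{"angular": [0,0,0],"translation": [0.2,0,0],"jaw": 0.5},{"angular": [0,0,0],"translation": [0.2,0,0],"jaw": 0.5}]'

```text
clock: 4.32
tcp_pos: [0.4248, -0.0727, 0.0144]
ee_rot: [-0.0, 0.996, -0.09, -0.0]
wrist_force: [-3.4, 0.7, 1.6]
finger_gap: 0.5
gripper_force: 1.6
```

```bash
python3 - <<'E'
from h import *
import cv2
to(-.121,-.168,.014,0)
i=arm.grab_frame("top")[...,::-1]
cv2.imwrite("pics/t2f.png",i)
cv2.imwrite("pics/t2.png",cv2.resize(i[105:265,205:425],(770,560),interpolation=cv2.INTER_CUBIC))
E
```

```text
t 4.3167 at [-0.194  -0.1715] [ 0.4248 -0.0727  0.0144] target [ 0.4973 -0.0823  0.014 ]
shift after turn [ 2.92 -0.14  0.02] before [ 2.92 -0.14  0.02] turn [-0.      0.     -0.0003]
```

View pics/t2.png

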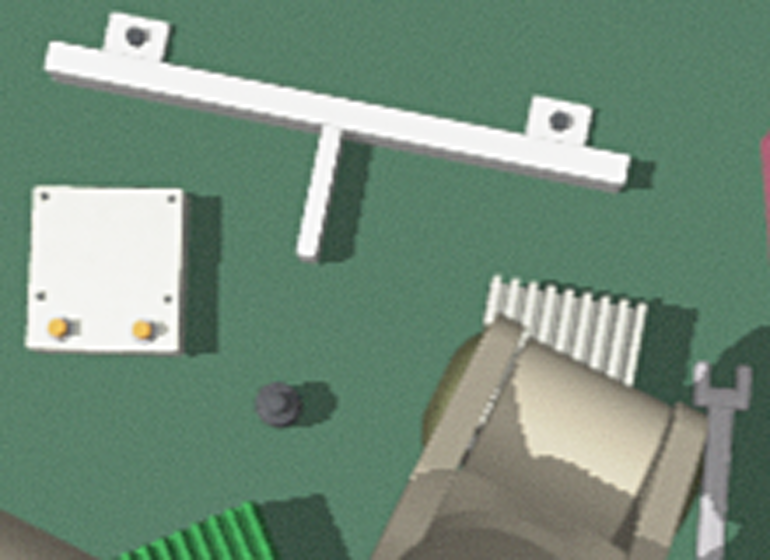

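The unit has squared up to the fence. Its fin ends run (490,277) to (645,304), parallel to the fence, and nothing else has moved.

```bash
python3 - <<'E'
from h import *
cr=lambda a:np.array(a)/3.5+[205,105]-.35
u,r=fit([[.055,.05,.065],[.055,-.05,.065]],cr([[489,277],[646,304]]),[.5,-.08,-.18]);print(fxy(u),np.degrees(u[2]-FX[2]),r.tolist())
E
```

```text
[-0.13744976 -0.17567699] 1.5359954477383724 [[0.8, 0.1], [-0.8, -0.1]]
```

>>> step_arm --deltas '[{"angular": [0,0,0],"translation": [0.2,0,0],"jaw": 0.5},{"angular": [0,0,0],"translation": [0.2,0,0],"jaw": 0.5},{"angular": [0,0,0],"translation": [0.2,0,0],"jaw": 0.5},{"angular": [0,0,0],"translation": [0.2,0,0],"jaw": 0.5},{"angular": [0,0,0],"translation": [0.2,0,0],"jaw": 0.5}]'

```text
clock: 4.78
tcp_pos: [0.4495, -0.0773, 0.0145]
ee_rot: [0.0, 0.996, -0.09, 0.0]
wrist_force: [-3.5, -0.0, 0.1]
finger_gap: 0.499
gripper_force: 1.5
```

>>> step_arm --deltas '[{"angular": [0,0,0],"translation": [0.2,0,0],"jaw": 0.5},{"angular": [0,0,0],"translation": [0.2,0,0],"jaw": 0.5},{"angular": [0,0,0],"translation": [0.2,0,0],"jaw": 0.5},{"angular": [0,0,0],"translation": [0.2,0,0],"jaw": 0.5},{"angular": [0,0,0],"translation": [0.2,0,0],"jaw": 0.5}]'

```text
clock: 5.2
tcp_pos: [0.474, -0.0817, 0.0145]
ee_rot: [0.0, 0.996, -0.09, 0.0]
wrist_force: [-3.3, 0.2, 0.7]
finger_gap: 0.499
gripper_force: 1.5
```

>>> step_arm --deltas '[{"angular": [0,0,0],"translation": [0.15,0,0],"jaw": 0.5},{"angular": [0,0,0],"translation": [0.1,0,0],"jaw": 0.5},{"angular": [0,0,0],"translation": [0.1,0,0],"jaw": 0.5},{"angular": [0,0,0],"translation": [0.08,0,0],"jaw": 0.5},{"angular": [0,0,0],"translation": [0.08,0,0],"jaw": 0.5}]'

```text
clock: 5.62
tcp_pos: [0.4861, -0.0839, 0.0145]
ee_rot: [-0.0, 0.996, -0.09, -0.0]
wrist_force: [-3.0, 0.3, 0.6]
finger_gap: 0.496
gripper_force: 1.5
```

```bash
python3 - <<'E'
from h import *
to(-.121,-.168,.014,0)
E
```

```text
t 5.6167 at [-0.1317 -0.1716] [ 0.4861 -0.0839  0.0145] target [ 0.4973 -0.0823  0.014 ]
shift after turn [ 0.43 -0.14  0.02] before [ 0.43 -0.14  0.02] turn [-0.      0.0001 -0.0003]
```

>>> step_arm --deltas '[{"angular": [0,0,0],"translation": [0.08,0,0],"jaw": 0.5},{"angular": [0,0,0],"translation": [0.08,0,0],"jaw": 0.5},{"angular": [0,0,0],"translation": [0.08,0,0],"jaw": 0.5},{"angular": [0,0,0],"translation": [0.08,0,0],"jaw": 0.5},{"angular": [0,0,0],"translation": [0.08,0,0],"jaw": 0.5}]'

```text
clock: 6.03
tcp_pos: [0.4961, -0.0858, 0.0145]
ee_rot: [0.0, 0.996, -0.09, 0.0]
wrist_force: [-2.7, 0.5, 0.1]
finger_gap: 0.499
gripper_force: 1.5
```

>>> step_arm --deltas '[{"angular": [0,0,0],"translation": [0.04,0,0],"jaw": 0.5},{"angular": [0,0,0],"translation": [0.04,0,0],"jaw": 0.5},{"angular": [0,0,0],"translation": [0.04,0,0],"jaw": 0.5},{"angular": [0,0,0],"translation": [0.04,0,0],"jaw": 0.5},{"angular": [0,0,0],"translation": [0.04,0,0],"jaw": 0.5}]'

```text
clock: 6.45
tcp_pos: [0.5009, -0.0866, 0.0145]
ee_rot: [-0.0, 0.996, -0.09, -0.0]
wrist_force: [-3.1, 0.1, 0.9]
finger_gap: 0.501
gripper_force: 1.4
```

>>> step_arm --deltas '[{"angular": [0,0,0],"translation": [0.03,0,0],"jaw": 0.5},{"angular": [0,0,0],"translation": [0.03,0,0],"jaw": 0.5},{"angular": [0,0,0],"translation": [0.03,0,0],"jaw": 0.5},{"angular": [0,0,0],"translation": [0.03,0,0],"jaw": 0.5},{"angular": [0,0,0],"translation": [0.03,0,0],"jaw": 0.5}]'

```text
clock: 6.87
tcp_pos: [0.5046, -0.0873, 0.0145]
ee_rot: [-0.0, 0.996, -0.09, -0.0]
wrist_force: [-3.3, 1.8, -0.4]
finger_gap: 0.498
gripper_force: 1.5
```

>>> step_arm --deltas '[{"angular": [0,0,0],"translation": [0.02,0,0],"jaw": 0.5},{"angular": [0,0,0],"translation": [0.02,0,0],"jaw": 0.5},{"angular": [0,0,0],"translation": [0.02,0,0],"jaw": 0.5},{"angular": [0,0,0],"translation": [0.02,0,0],"jaw": 0.5},{"angular": [0,0,0],"translation": [0.02,0,0],"jaw": 0.5}]'

```text
clock: 7.28
tcp_pos: [0.5049, -0.0872, 0.0143]
ee_rot: [-0.0, 0.996, -0.09, -0.002]
wrist_force: [-13.5, 1.0, 7.4]
finger_gap: 0.501
gripper_force: 6.4
```

```bash
python3 - <<'E'
from h import *
import cv2
to(-.16,-.172,.014,0)
a=cv2.resize(arm.grab_frame("top")[100:220,280:440],(640,480),interpolation=cv2.INTER_CUBIC)[...,::-1]
cv2.imwrite("pics/t3.png",a)
E
```

```text
t 7.2833 at [-0.1126 -0.1715] [ 0.5049 -0.0872  0.0143] target [ 0.4582 -0.0793  0.014 ]
shift after turn [-1.89  0.02  0.01] before [-1.89  0.02  0.02] turn [-0.0001  0.0016 -0.0001]
```

View pics/t3.png

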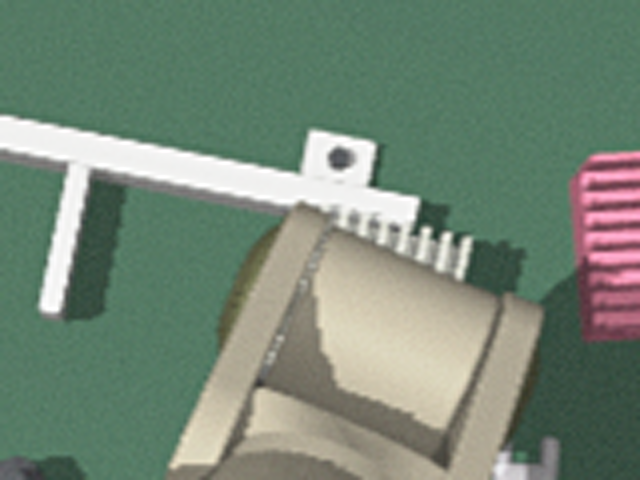

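It stopped against the fence: the force rose to 13 N and the fins reach the fence edge at (340,215)-(420,250). I back off, lift and go round to the unit's right side.

>>> step_arm --deltas '[{"angular": [0,0,0],"translation": [-0.3,0,0],"jaw": 0.5},{"angular": [0,0,0],"translation": [-0.7,0,0],"jaw": 0.5},{"angular": [0,0,0],"translation": [-0.8,0,0],"jaw": 0.5},{"angular": [0,0,0],"translation": [0,0,-1],"jaw": 0.5},{"angular": [0,0,0],"translation": [0,0,-1],"jaw": 0.5}]'

```text
clock: 7.75
tcp_pos: [0.4618, -0.0794, 0.0646]
ee_rot: [-0.0, 0.996, -0.09, -0.001]
wrist_force: [-0.1, -0.8, 0.0]
finger_gap: 0.504
gripper_force: 0.0
```

>>> step_arm --deltas '[{"angular": [0,0,0],"translation": [0,0,-1],"jaw": 0.5},{"angular": [0,0,-0.0385],"translation": [0,0,-1],"jaw": 0.5},{"angular": [0,0,-0.0385],"translation": [0,0,-1],"jaw": 0.5},{"angular": [0,0,-0.0385],"translation": [0,0,0],"jaw": 0.5},{"angular": [0,0,-0.0385],"translation": [0,0,0],"jaw": 0.5}]'

```text
clock: 8.17
tcp_pos: [0.4641, -0.0802, 0.1413]
ee_rot: [0.002, 0.988, 0.154, 0.003]
wrist_force: [-1.7, 0.2, -0.8]
finger_gap: 0.497
gripper_force: 0.0
```

>>> step_arm --deltas '[{"angular": [0,0,-0.0385],"translation": [0,0,0],"jaw": 0.5},{"angular": [0,0,-0.0385],"translation": [0,0,0],"jaw": 0.5},{"angular": [0,0,-0.0385],"translation": [0,0,0],"jaw": 0.5},{"angular": [0,0,-0.0385],"translation": [0,0,0],"jaw": 0.5},{"angular": [0,0,-0.0385],"translation": [0,0,0],"jaw": 0.5}]'

```text
clock: 8.58
tcp_pos: [0.4634, -0.0799, 0.1398]
ee_rot: [0.001, 0.897, 0.441, 0.001]
wrist_force: [0.7, 0.1, 0.2]
finger_gap: 0.499
gripper_force: 0.0
```

>>> step_arm --deltas '[{"angular": [0,0,-0.0385],"translation": [0,0,0],"jaw": 0.5},{"angular": [0,0,-0.0385],"translation": [0,0,0],"jaw": 0.5},{"angular": [0,0,-0.0385],"translation": [0,0,0],"jaw": 0.5},{"angular": [0,0,-0.0385],"translation": [0,0,0],"jaw": 0.5},{"angular": [0,0,0],"translation": [0,0,0],"jaw": 0.5}]'

```text
clock: 9.0
tcp_pos: [0.4633, -0.0799, 0.1398]
ee_rot: [0.001, 0.766, 0.643, 0.001]
wrist_force: [1.6, -0.1, 0.4]
finger_gap: 0.497
gripper_force: 0.0
```

```bash
python3 - <<'E'
from h import *
import cv2
cv2.imwrite("pics/t4f.png",arm.grab_frame("top")[...,::-1])
to(-.055,-.252,.014,90)
E
```

```text
t 9.05 at [-0.155  -0.1717] [ 0.4632 -0.0799  0.1397] target [ 0.5473 -0.1767  0.014 ]
shift after turn [-3.21  4.    5.03] before [-3.2   4.    5.04] turn [ 0.0006  0.0001 -0.0006]
```

>>> step_arm --deltas '[{"angular": [0,0,0],"translation": [-0.8,0.8,0],"jaw": 0.5},{"angular": [0,0,0],"translation": [-0.8,0.8,0],"jaw": 0.5},{"angular": [0,0,0],"translation": [-0.8,0.8,0],"jaw": 0.5},{"angular": [0,0,0],"translation": [-0.8,0.8,0],"jaw": 0.5},{"angular": [0,0,0],"translation": [0,0.8,0],"jaw": 0.5}]'

```text
clock: 9.47
tcp_pos: [0.5477, -0.1797, 0.1395]
ee_rot: [0.001, 0.77, 0.638, -0.0]
wrist_force: [-0.5, -0.7, -0.0]
finger_gap: 0.496
gripper_force: 0.0
```

```bash
python3 - <<'E'
from h import *
import cv2
cv2.imwrite("pics/w2.png",arm.grab_frame("wrist")[...,::-1])
to(-.055,-.252,.014,90)
# predicted pixels of the unit's -y side lower/top edge in the wrist view, and of the TCP's touchdown
print(proj(place([[-.11,-.228,.035],[0,-.228,.035]],FX),"wrist").round(0).tolist(),proj(place([[-.055,-.252,0]],FX),"wrist").round(0).tolist())
E
```

```text
t 9.5167 at [-0.0514 -0.2537] [ 0.5505 -0.179   0.1393] target [ 0.5473 -0.1767  0.014 ]
shift after turn [ 0.07 -0.14  5.01] before [ 0.07 -0.16  5.01] turn [ 0.0011  0.0002 -0.002 ]
[[244.0, 160.0], [383.0, 159.0]] [[314.0, 178.0]]
```

View pics/w2.png

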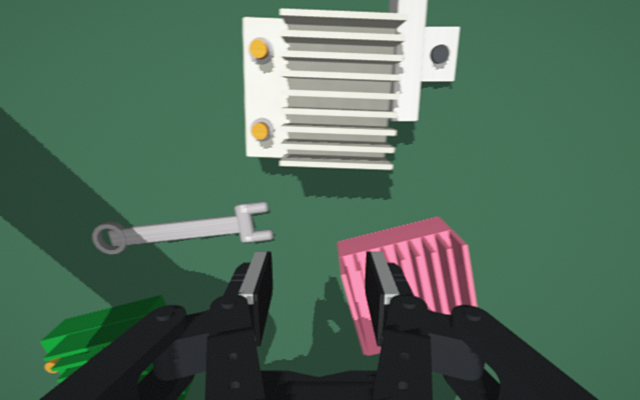

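The wrist view matches the prediction: the unit's right side is at row ~156 against 160 predicted. The touchdown spot (314,178) is clear of the pink unit (edge ≥ row 218) and the spanner (≥ row 205). I descend here.

>>> step_arm --deltas '[{"angular": [0,0,0],"translation": [0.04,-0.15,0.9],"jaw": 0.5},{"angular": [0,0,0],"translation": [0.03,0,0.9],"jaw": 0.5},{"angular": [0,0,0],"translation": [0,0,0.9],"jaw": 0.5},{"angular": [0,0,0],"translation": [0,0,0.9],"jaw": 0.5},{"angular": [0,0,0],"translation": [0,0,0.7],"jaw": 0.5}]'

```text
clock: 9.93
tcp_pos: [0.5433, -0.1735, 0.0305]
ee_rot: [-0.0, 0.769, 0.64, 0.0]
wrist_force: [-0.1, 0.1, -0.3]
finger_gap: 0.503
gripper_force: 0.0
```

>>> step_arm --deltas '[{"angular": [0,0,0],"translation": [0,0,0.4],"jaw": 0.5},{"angular": [0,0,0],"translation": [0,0,0.3],"jaw": 0.5},{"angular": [0,0,0],"translation": [0,0,0],"jaw": 0.5},{"angular": [0,0,0],"translation": [0.15,0,0],"jaw": 0.5},{"angular": [0,0,0],"translation": [0.15,0,0],"jaw": 0.5}]'

```text
clock: 10.35
tcp_pos: [0.5455, -0.1665, 0.0155]
ee_rot: [0.001, 0.768, 0.641, 0.0]
wrist_force: [0.0, 0.6, -0.4]
finger_gap: 0.502
gripper_force: 0.0
```

```bash
python3 - <<'E'
from h import *
to(-.055,-.109,.014,90)
E
```

```text
t 10.35 at [-0.0586 -0.2423] [ 0.5455 -0.1665  0.0155] target [ 0.5728 -0.036   0.014 ]
shift after turn [5.33 0.14 0.06] before [5.33 0.14 0.06] turn [ 0.0006  0.0002 -0.0001]
```

>>> step_arm --deltas '[{"angular": [0,0,0],"translation": [0.15,0.01,0],"jaw": 0.5},{"angular": [0,0,0],"translation": [0.15,0.01,0],"jaw": 0.5},{"angular": [0,0,0],"translation": [0.15,0.01,0],"jaw": 0.5},{"angular": [0,0,0],"translation": [0.15,0.01,0],"jaw": 0.5},{"angular": [0,0,0],"translation": [0.15,0.01,0],"jaw": 0.5}]'

```text
clock: 10.77
tcp_pos: [0.5497, -0.1482, 0.015]
ee_rot: [0.001, 0.767, 0.641, 0.0]
wrist_force: [-1.3, -4.7, 3.0]
finger_gap: 0.499
gripper_force: 2.3
```

>>> step_arm --deltas '[{"angular": [0,0,0],"translation": [0.2,0.01,0],"jaw": 0.5},{"angular": [0,0,0],"translation": [0.2,0.01,0],"jaw": 0.5},{"angular": [0,0,0],"translation": [0.2,0.01,0],"jaw": 0.5},{"angular": [0,0,0],"translation": [0.2,0.01,0],"jaw": 0.5},{"angular": [0,0,0],"translation": [0.2,0.01,0],"jaw": 0.5}]'

```text
clock: 11.18
tcp_pos: [0.5552, -0.1233, 0.0145]
ee_rot: [0.0, 0.767, 0.641, -0.0]
wrist_force: [-0.9, -5.4, 3.1]
finger_gap: 0.501
gripper_force: 2.4
```

>>> step_arm --deltas '[{"angular": [0,0,0],"translation": [0.2,0.01,0],"jaw": 0.5},{"angular": [0,0,0],"translation": [0.2,0.01,0],"jaw": 0.5},{"angular": [0,0,0],"translation": [0.2,0.01,0],"jaw": 0.5},{"angular": [0,0,0],"translation": [0.2,0.01,0],"jaw": 0.5},{"angular": [0,0,0],"translation": [0.2,0.01,0],"jaw": 0.5}]'

```text
clock: 11.6
tcp_pos: [0.5608, -0.0989, 0.0145]
ee_rot: [-0.0, 0.767, 0.641, -0.0]
wrist_force: [-1.7, -4.7, 3.5]
finger_gap: 0.5
gripper_force: 2.4
```

```bash
python3 - <<'E'
from h import *
import cv2
to(-.055,-.109,.014,90)
a=cv2.resize(arm.grab_frame("top")[100:220,260:420],(640,480),interpolation=cv2.INTER_CUBIC)[...,::-1]
cv2.imwrite("pics/t5.png",a)
E
```

```text
t 11.6 at [-0.0555 -0.173 ] [ 0.5608 -0.0989  0.0145] target [ 0.5728 -0.036   0.014 ]
shift after turn [2.56 0.02 0.02] before [2.56 0.02 0.02] turn [-0.      0.      0.0002]
```

View pics/t5.png

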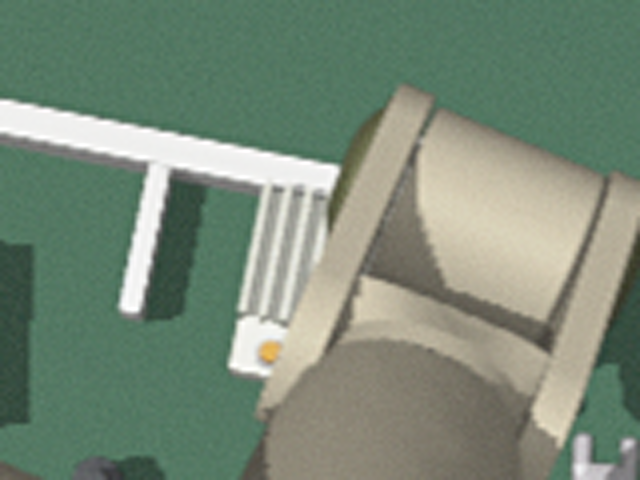

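The unit slides along the fence, parallel to the rib. Its left edge runs (265,190)-(230,370) and the rib's right side (170,170)-(145,315). I carry on pushing.

>>> step_arm --deltas '[{"angular": [0,0,0],"translation": [0.2,0,0],"jaw": 0.5},{"angular": [0,0,0],"translation": [0.2,0,0],"jaw": 0.5},{"angular": [0,0,0],"translation": [0.2,0,0],"jaw": 0.5},{"angular": [0,0,0],"translation": [0.2,0,0],"jaw": 0.5},{"angular": [0,0,0],"translation": [0.2,0,0],"jaw": 0.5}]'

```text
clock: 12.07
tcp_pos: [0.5652, -0.0742, 0.0144]
ee_rot: [-0.0, 0.767, 0.641, -0.0]
wrist_force: [-0.3, -3.7, 1.7]
finger_gap: 0.497
gripper_force: 2.0
```

>>> step_arm --deltas '[{"angular": [0,0,0],"translation": [0.2,0,0],"jaw": 0.5},{"angular": [0,0,0],"translation": [0.2,0,0],"jaw": 0.5},{"angular": [0,0,0],"translation": [0.2,0,0],"jaw": 0.5},{"angular": [0,0,0],"translation": [0.1,0,0],"jaw": 0.5},{"angular": [0,0,0],"translation": [0.1,0,0],"jaw": 0.5}]'

```text
clock: 12.48
tcp_pos: [0.5687, -0.0547, 0.0144]
ee_rot: [-0.0, 0.767, 0.641, -0.0]
wrist_force: [-0.4, -2.6, 0.7]
finger_gap: 0.498
gripper_force: 1.8
```

>>> step_arm --deltas '[{"angular": [0,0,0],"translation": [0.06,0,0],"jaw": 0.5},{"angular": [0,0,0],"translation": [0.06,0,0],"jaw": 0.5},{"angular": [0,0,0],"translation": [0.06,0,0],"jaw": 0.5},{"angular": [0,0,0],"translation": [0.06,0,0],"jaw": 0.5},{"angular": [0,0,0],"translation": [0.06,0,0],"jaw": 0.5}]'

```text
clock: 12.9
tcp_pos: [0.57, -0.0477, 0.0144]
ee_rot: [-0.0, 0.767, 0.641, -0.0]
wrist_force: [-0.4, -3.9, 1.0]
finger_gap: 0.5
gripper_force: 1.5
```

```bash
python3 - <<'E'
from h import *
to(-.055,-.109,.014,90)
E
```

```text
t 12.9 at [-0.0557 -0.1209] [ 0.57   -0.0477  0.0144] target [ 0.5728 -0.036   0.014 ]
shift after turn [0.48 0.03 0.01] before [0.48 0.03 0.01] turn [-0.0001 -0.      0.0001]
```

>>> step_arm --deltas '[{"angular": [0,0,0],"translation": [0.05,0,0],"jaw": 0.5},{"angular": [0,0,0],"translation": [0.05,0,0],"jaw": 0.5},{"angular": [0,0,0],"translation": [0.05,0,0],"jaw": 0.5},{"angular": [0,0,0],"translation": [0.04,0,0],"jaw": 0.5},{"angular": [0,0,0],"translation": [0.04,0,0],"jaw": 0.5}]'

```text
clock: 13.32
tcp_pos: [0.571, -0.042, 0.0144]
ee_rot: [-0.0, 0.767, 0.641, -0.0]
wrist_force: [-4.8, -9.0, 1.3]
finger_gap: 0.496
gripper_force: 4.9
```

>>> step_arm --deltas '[{"angular": [0,0,0],"translation": [0.03,0,0],"jaw": 0.5},{"angular": [0,0,0],"translation": [0.03,0,0],"jaw": 0.5},{"angular": [0,0,0],"translation": [0.03,0,0],"jaw": 0.5},{"angular": [0,0,0],"translation": [0.02,0,0],"jaw": 0.5},{"angular": [0,0,0],"translation": [0.02,0,0],"jaw": 0.5}]'

```text
clock: 13.73
tcp_pos: [0.5709, -0.042, 0.0147]
ee_rot: [0.001, 0.768, 0.641, -0.002]
wrist_force: [-7.9, -22.0, 3.2]
finger_gap: 0.501
gripper_force: 11.6
```

The unit is stopped against the rib at 22 N. I now back off, lift, and go behind it for a seating push against the fence.

>>> step_arm --deltas '[{"angular": [0,0,0],"translation": [-0.3,0,0],"jaw": 0.5},{"angular": [0,0,0],"translation": [-0.6,0,0],"jaw": 0.5},{"angular": [0,0,0],"translation": [-0.4,0,-0.8],"jaw": 0.5},{"angular": [0,0,0],"translation": [0,0,-1],"jaw": 0.5},{"angular": [0,0,0],"translation": [0,0,-1],"jaw": 0.5}]'

```text
clock: 14.15
tcp_pos: [0.5656, -0.0709, 0.085]
ee_rot: [-0.001, 0.768, 0.641, 0.0]
wrist_force: [-0.2, -0.4, 0.2]
finger_gap: 0.503
gripper_force: 0.0
```

>>> step_arm --deltas '[{"angular": [0,0,0],"translation": [0,0,-1],"jaw": 0.5},{"angular": [0,0,0.0385],"translation": [0,0,-1],"jaw": 0.5},{"angular": [0,0,0.0385],"translation": [0,0,0],"jaw": 0.5},{"angular": [0,0,0.0385],"translation": [0,0,0],"jaw": 0.5},{"angular": [0,0,0.0385],"translation": [0,0,0],"jaw": 0.5}]'

```text
clock: 14.57
tcp_pos: [0.566, -0.0703, 0.135]
ee_rot: [-0.0, 0.9, 0.436, 0.001]
wrist_force: [-0.4, 1.3, 0.3]
finger_gap: 0.501
gripper_force: 0.0
```

>>> step_arm --deltas '[{"angular": [0,0,0.0385],"translation": [0,0,0],"jaw": 0.5},{"angular": [0,0,0.0385],"translation": [0,0,0],"jaw": 0.5},{"angular": [0,0,0.0385],"translation": [0,0,0],"jaw": 0.5},{"angular": [0,0,0.0385],"translation": [0,0,0],"jaw": 0.5},{"angular": [0,0,0.0385],"translation": [0,0,0],"jaw": 0.5}]'

```text
clock: 14.98
tcp_pos: [0.5659, -0.0703, 0.1344]
ee_rot: [-0.001, 0.989, 0.148, 0.0]
wrist_force: [0.2, 0.3, -0.4]
finger_gap: 0.496
gripper_force: 0.0
```

>>> step_arm --deltas '[{"angular": [0,0,0.0385],"translation": [0,0,0],"jaw": 0.5},{"angular": [0,0,0.0385],"translation": [0,0,0],"jaw": 0.5},{"angular": [0,0,0.0385],"translation": [0,0,0],"jaw": 0.5},{"angular": [0,0,0.0385],"translation": [0,0,0],"jaw": 0.5},{"angular": [0,0,0],"translation": [0,0,0],"jaw": 0.5}]'

```text
clock: 15.4
tcp_pos: [0.5659, -0.0704, 0.1345]
ee_rot: [-0.0, 0.996, -0.092, 0.0]
wrist_force: [0.0, -0.3, -0.6]
finger_gap: 0.497
gripper_force: 0.0
```

```bash
python3 - <<'E'
from h import *
to(-.14,-.062,.014,0)
E
```

```text
t 15.4 at [-0.0556 -0.144 ] [ 0.5659 -0.0704  0.1345] target [0.4975 0.0254 0.014 ]
shift after turn [-3.37 -3.28  4.82] before [-3.39 -3.26  4.82] turn [-0.0003  0.     -0.0016]
```

>>> step_arm --deltas '[{"angular": [0,0,0],"translation": [-0.85,-0.82,0],"jaw": 0.5},{"angular": [0,0,0],"translation": [-0.85,-0.82,0],"jaw": 0.5},{"angular": [0,0,0],"translation": [-0.85,-0.82,0],"jaw": 0.5},{"angular": [0,0,0],"translation": [-0.85,-0.82,0],"jaw": 0.5},{"angular": [0,0,0],"translation": [0,0,0],"jaw": 0.5}]'

```text
clock: 15.82
tcp_pos: [0.4939, 0.0287, 0.1346]
ee_rot: [-0.001, 0.996, -0.087, -0.001]
wrist_force: [1.3, 0.3, 0.3]
finger_gap: 0.504
gripper_force: 0.0
```

```bash
python3 - <<'E'
from h import *
import cv2
to(-.14,-.062,.014,0)
cv2.imwrite("pics/w3.png",arm.grab_frame("wrist")[...,::-1])
print(proj(place([[-.11,-.006,.035],[-.11,-.106,.035],[0,-.106,.065],[-.14,-.062,0]],FX),"wrist").round(0).tolist())
E
```

```text
t 15.8167 at [-0.1441 -0.0594] [0.4939 0.0287 0.1346] target [0.4975 0.0254 0.014 ]
shift after turn [0.17 0.11 4.82] before [0.18 0.11 4.82] turn [-0.0005  0.0007  0.0019]
[[246.0, 153.0], [375.0, 154.0], [393.0, -21.0], [318.0, 180.0]]
```

View pics/w3.png

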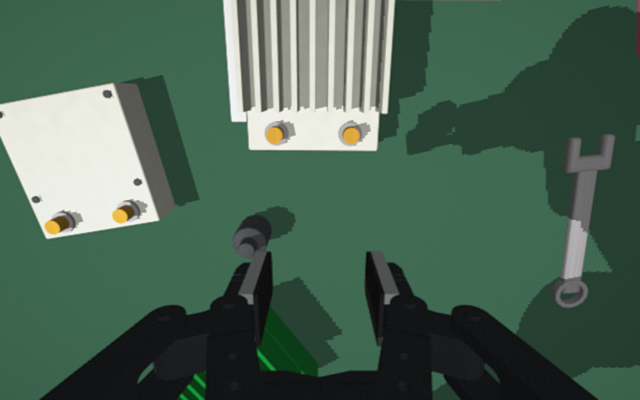

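The unit sits against the rib: its ledge corners are at (249,151) and (378,151), within 3 px of the predicted home. The load (255,230) is clear of the descent spot (318,178). I shift slightly away from it and descend.

>>> step_arm --deltas '[{"angular": [0,0,0],"translation": [0.5,0.35,0.5],"jaw": 0.5},{"angular": [0,0,0],"translation": [0,0,0.9],"jaw": 0.5},{"angular": [0,0,0],"translation": [0,0,0.9],"jaw": 0.5},{"angular": [0,0,0],"translation": [0,0,0.9],"jaw": 0.5},{"angular": [0,0,0],"translation": [0,0,0.7],"jaw": 0.5}]'

```text
clock: 16.28
tcp_pos: [0.5081, 0.0135, 0.0354]
ee_rot: [-0.0, 0.996, -0.089, -0.0]
wrist_force: [0.7, 0.9, -0.0]
finger_gap: 0.507
gripper_force: 0.0
```

>>> step_arm --deltas '[{"angular": [0,0,0],"translation": [0,0,0.5],"jaw": 0.5},{"angular": [0,0,0],"translation": [0,0,0.4],"jaw": 0.5},{"angular": [0,0,0],"translation": [0,0,0],"jaw": 0.5},{"angular": [0,0,0],"translation": [0.08,0,0],"jaw": 0.5},{"angular": [0,0,0],"translation": [0.08,0,0],"jaw": 0.5}]'

```text
clock: 16.7
tcp_pos: [0.5126, 0.013, 0.0151]
ee_rot: [0.0, 0.996, -0.09, 0.001]
wrist_force: [-0.0, 0.0, 0.5]
finger_gap: 0.499
gripper_force: 0.0
```

```bash
python3 - <<'E'
from h import *
to(-.1126,-.068,.014,0)
E
```

```text
t 16.7 at [-0.123  -0.0715] [0.5126 0.013  0.0151] target [0.5234 0.0146 0.014 ]
shift after turn [ 0.42 -0.14  0.04] before [ 0.42 -0.14  0.04] turn [-0.     -0.0004 -0.0001]
```

>>> step_arm --deltas '[{"angular": [0,0,0],"translation": [0,-0.25,0],"jaw": 0.5},{"angular": [0,0,0],"translation": [0,-0.25,0],"jaw": 0.5},{"angular": [0,0,0],"translation": [0.08,0,0],"jaw": 0.5},{"angular": [0,0,0],"translation": [0.08,0,0],"jaw": 0.5},{"angular": [0,0,0],"translation": [0.08,0,0],"jaw": 0.5}]'

```text
clock: 17.12
tcp_pos: [0.5202, 0.0248, 0.0147]
ee_rot: [0.0, 0.996, -0.09, 0.0]
wrist_force: [-0.3, -0.2, 0.1]
finger_gap: 0.5
gripper_force: 0.0
```

>>> step_arm --deltas '[{"angular": [0,0,0],"translation": [0.04,0,0],"jaw": 0.5},{"angular": [0,0,0],"translation": [0.04,0,0],"jaw": 0.5},{"angular": [0,0,0],"translation": [0.04,0,0],"jaw": 0.5},{"angular": [0,0,0],"translation": [0.02,0,0],"jaw": 0.5},{"angular": [0,0,0],"translation": [0.02,0,0],"jaw": 0.5}]'

```text
clock: 17.53
tcp_pos: [0.5238, 0.0239, 0.0145]
ee_rot: [-0.0, 0.996, -0.09, -0.0]
wrist_force: [0.5, -0.7, 0.1]
finger_gap: 0.506
gripper_force: 0.0
```

```bash
python3 - <<'E'
from h import *
to(-.1126,-.06,.014,0)
E
```

```text
t 17.5333 at [-0.1139 -0.0588] [0.5238 0.0239 0.0145] target [0.5249 0.0225 0.014 ]
shift after turn [0.05 0.05 0.02] before [0.05 0.05 0.02] turn [ 0.      0.     -0.0004]
```

Not yet in contact, which fits a flush unit (contact is expected about 1 mm further).

>>> step_arm --deltas '[{"angular": [0,0,0],"translation": [0.02,0,0],"jaw": 0.5},{"angular": [0,0,0],"translation": [0.02,0,0],"jaw": 0.5},{"angular": [0,0,0],"translation": [0.02,0,0],"jaw": 0.5},{"angular": [0,0,0],"translation": [0.02,0,0],"jaw": 0.5},{"angular": [0,0,0],"translation": [0.02,0,0],"jaw": 0.5}]'

```text
clock: 17.95
tcp_pos: [0.525, 0.0236, 0.0143]
ee_rot: [0.0, 0.996, -0.09, -0.001]
wrist_force: [-6.0, -0.4, 3.1]
finger_gap: 0.502
gripper_force: 3.0
```

```bash
python3 - <<'E'
from h import *
to(-.1126,-.06,.014,0)
E
```

```text
t 17.95 at [-0.1127 -0.0588] [0.525  0.0236 0.0143] target [0.5249 0.0225 0.014 ]
shift after turn [0.   0.05 0.01] before [0.   0.05 0.01] turn [ 0.0001  0.0009 -0.0003]
```

Contact is at X = -112.7 mm, the same as at the fence stop, so it is seated. One firmer push to confirm, then I retreat.

>>> step_arm --deltas '[{"angular": [0,0,0],"translation": [0.02,0,0],"jaw": 0.5},{"angular": [0,0,0],"translation": [0.02,0,0],"jaw": 0.5},{"angular": [0,0,0],"translation": [0.02,0,0],"jaw": 0.5},{"angular": [0,0,0],"translation": [0,0,0],"jaw": 0.5},{"angular": [0,0,0],"translation": [0,0,0],"jaw": 0.5}]'

```text
clock: 18.37
tcp_pos: [0.5258, 0.0234, 0.0143]
ee_rot: [0.0, 0.996, -0.09, -0.002]
wrist_force: [-8.4, -0.3, 6.3]
finger_gap: 0.504
gripper_force: 4.2
```

>>> step_arm --deltas '[{"angular": [0,0,0],"translation": [-0.25,0,0],"jaw": 0.5},{"angular": [0,0,0],"translation": [-0.5,0.1,0],"jaw": 0.5},{"angular": [0,0,0],"translation": [-0.2,0.1,0],"jaw": 0.5},{"angular": [0,0,0],"translation": [0,0,-0.9],"jaw": 0.5},{"angular": [0,0,0],"translation": [0,0,-1],"jaw": 0.5}]'

```text
clock: 18.78
tcp_pos: [0.5025, 0.0226, 0.0616]
ee_rot: [-0.0, 0.996, -0.09, -0.001]
wrist_force: [0.5, 0.8, 1.0]
finger_gap: 0.5
gripper_force: 0.0
```

>>> step_arm --deltas '[{"angular": [0,0,0],"translation": [0,0,-1],"jaw": 0.5},{"angular": [0,0,0],"translation": [0,0,-1],"jaw": 0.5},{"angular": [0,0,0],"translation": [0,0,-1],"jaw": 0.5},{"angular": [0,0,0],"translation": [0,0.9,-1],"jaw": 0.5},{"angular": [0,0,0],"translation": [-0.5,0.9,0],"jaw": 0.5}]'

```text
clock: 19.2
tcp_pos: [0.4863, -0.0205, 0.1664]
ee_rot: [0.001, 0.996, -0.089, 0.005]
wrist_force: [0.8, -0.8, 0.1]
finger_gap: 0.5
gripper_force: 0.0
```

>>> step_arm --deltas '[{"angular": [0,0,0],"translation": [-0.5,1,0],"jaw": 0.5},{"angular": [0,0,0],"translation": [-0.5,1,0],"jaw": 0.5},{"angular": [0,0,0],"translation": [-0.5,1,0],"jaw": 0.5},{"angular": [0,0,0],"translation": [-0.5,1,0],"jaw": 0.5},{"angular": [0,0,0],"translation": [-0.5,1,0],"jaw": 0.5}]'

```text
clock: 19.62
tcp_pos: [0.3984, -0.1322, 0.1622]
ee_rot: [0.0, 0.996, -0.09, 0.001]
wrist_force: [-0.4, -0.7, 0.5]
finger_gap: 0.499
gripper_force: 0.0
```

>>> step_arm --deltas '[{"angular": [0,0,0],"translation": [0,1,0],"jaw": 0.5},{"angular": [0,0,0],"translation": [0,1,0],"jaw": 0.5},{"angular": [0,0,0],"translation": [0,1,0],"jaw": 0.5},{"angular": [0,0,0],"translation": [0,0,0],"jaw": 0.5},{"angular": [0,0,0],"translation": [0,0,0],"jaw": 0.5}]'

```text
clock: 20.03
tcp_pos: [0.3855, -0.2059, 0.162]
ee_rot: [0.0, 0.996, -0.091, 0.0]
wrist_force: [0.3, 1.9, -0.4]
finger_gap: 0.497
gripper_force: 0.0
```

```bash
python3 - <<'E'
from h import *
import cv2
i=arm.grab_frame("top")[...,::-1]
cv2.imwrite("pics/t6.png",cv2.resize(i[95:285,170:430],(780,570),interpolation=cv2.INTER_CUBIC))
print(arm.read_state()["tcp_pos"])
d=cv2.absdiff(i,cv2.imread("pics/top0.png")).max(2)
for n,(u,v) in dict(plain=(236,182),load=(285,221),coupler=(160,189),spanner=(409,240),pink=(449,160)).items():print(n,d[v-28:v+28,u-28:u+28].mean().round(1))
print(((proj(place([[-.11,-.006,.035],[-.11,-.106,.035],[0,-.006,.065],[0,-.106,.065]],FX))-[170,95]+.35)*3).round(0).tolist())
E
```

```text
[ 0.38559365 -0.20495126  0.16194021]
plain 3.9
load 5.2
coupler 5.0
spanner 36.5
pink 5.8
[[370.0, 276.0], [495.0, 301.0], [396.0, 132.0], [524.0, 157.0]]
```

View pics/t6.png

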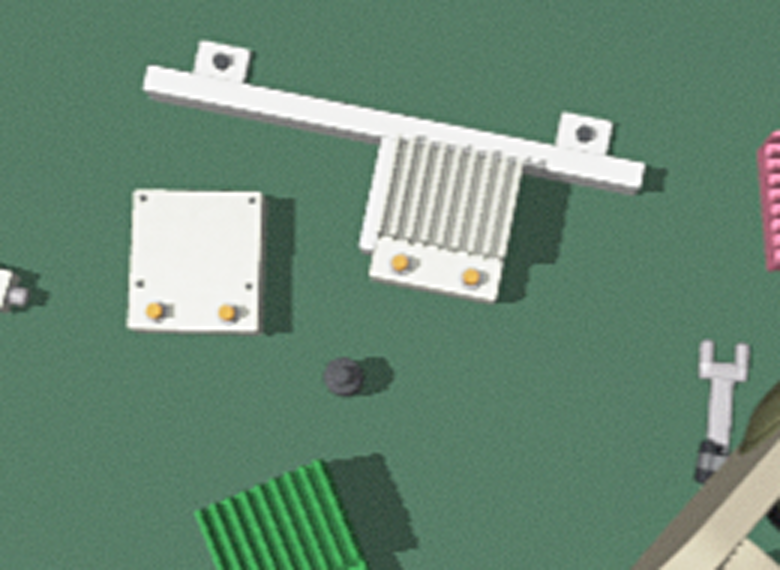

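The top view shows the unit in the corner, with ledge corners at (370,276) and (497,301) against a predicted home of (370,276) and (495,301). The other things are in place; the spanner is only partly hidden by the arm. In the last push the tool still crept 0.8 mm at a low 8 N, so I repeat the seating push more firmly.

```bash
python3 - <<'E'
from h import *
to(-.13,-.06,.162,0)
E
```

```text
t 20.0833 at [-0.2091 -0.3086] [ 0.3856 -0.205   0.1619] target [0.5077 0.0256 0.162 ]
shift after turn [ 3.16 -9.94 -0.  ] before [ 3.14 -9.95  0.  ] turn [-0.0001 -0.0001 -0.0006]
```

>>> step_arm --deltas '[{"angular": [0,0,0],"translation": [0.32,-1,0],"jaw": 0.5},{"angular": [0,0,0],"translation": [0.32,-1,0],"jaw": 0.5},{"angular": [0,0,0],"translation": [0.32,-1,0],"jaw": 0.5},{"angular": [0,0,0],"translation": [0.32,-1,0],"jaw": 0.5},{"angular": [0,0,0],"translation": [0.32,-1,0],"jaw": 0.5}]'

```text
clock: 20.5
tcp_pos: [0.4478, -0.0868, 0.1621]
ee_rot: [-0.0, 0.996, -0.089, 0.0]
wrist_force: [0.5, -0.5, -0.3]
finger_gap: 0.502
gripper_force: 0.0
```

>>> step_arm --deltas '[{"angular": [0,0,0],"translation": [0.32,-1,0],"jaw": 0.5},{"angular": [0,0,0],"translation": [0.32,-1,0],"jaw": 0.5},{"angular": [0,0,0],"translation": [0.32,-1,0],"jaw": 0.5},{"angular": [0,0,0],"translation": [0.32,-1,0],"jaw": 0.5},{"angular": [0,0,0],"translation": [0.3,-0.9,0],"jaw": 0.5}]'

```text
clock: 20.92
tcp_pos: [0.5084, 0.027, 0.1621]
ee_rot: [-0.0, 0.996, -0.089, 0.0]
wrist_force: [0.7, -0.2, 0.4]
finger_gap: 0.502
gripper_force: 0.0
```

```bash
python3 - <<'E'
from h import *
to(-.13,-.06,.015,0)
E
```

```text
t 20.9167 at [-0.1296 -0.0584] [0.5084 0.027  0.1621] target [0.5077 0.0256 0.015 ]
shift after turn [-0.02  0.06  5.88] before [-0.02  0.06  5.88] turn [-0.0001 -0.0001  0.0003]
```

>>> step_arm --deltas '[{"angular": [0,0,0],"translation": [0,0,0.9],"jaw": 0.5},{"angular": [0,0,0],"translation": [0,0,1],"jaw": 0.5},{"angular": [0,0,0],"translation": [0,0,1],"jaw": 0.5},{"angular": [0,0,0],"translation": [0,0,1],"jaw": 0.5},{"angular": [0,0,0],"translation": [0,0,0.9],"jaw": 0.5}]'

```text
clock: 21.33
tcp_pos: [0.5077, 0.0256, 0.0408]
ee_rot: [-0.0, 0.996, -0.089, -0.0]
wrist_force: [0.2, -0.0, -0.4]
finger_gap: 0.498
gripper_force: 0.0
```

>>> step_arm --deltas '[{"angular": [0,0,0],"translation": [0,0,0.6],"jaw": 0.5},{"angular": [0,0,0],"translation": [0,0,0.45],"jaw": 0.5},{"angular": [0,0,0],"translation": [0.15,0,0],"jaw": 0.5},{"angular": [0,0,0],"translation": [0.15,0,0],"jaw": 0.5},{"angular": [0,0,0],"translation": [0.15,0,0],"jaw": 0.5}]'

```text
clock: 21.75
tcp_pos: [0.5203, 0.0226, 0.0166]
ee_rot: [0.0, 0.996, -0.09, 0.001]
wrist_force: [-1.0, -0.1, 0.4]
finger_gap: 0.498
gripper_force: 0.0
```

```bash
python3 - <<'E'
from h import *
to(-.112,-.06,.014,0)
E
```

```text
t 21.75 at [-0.1171 -0.0606] [0.5203 0.0226 0.0166] target [0.5255 0.0223 0.014 ]
shift after turn [ 0.21 -0.03  0.11] before [ 0.21 -0.03  0.11] turn [-0.     -0.0005 -0.0001]
```

>>> step_arm --deltas '[{"angular": [0,0,0],"translation": [0.06,0,0.04],"jaw": 0.5},{"angular": [0,0,0],"translation": [0.06,0,0.04],"jaw": 0.5},{"angular": [0,0,0],"translation": [0.04,0,0],"jaw": 0.5},{"angular": [0,0,0],"translation": [0.04,0,0],"jaw": 0.5},{"angular": [0,0,0],"translation": [0.03,0,0],"jaw": 0.5}]'

```text
clock: 22.17
tcp_pos: [0.5251, 0.0212, 0.0139]
ee_rot: [0.0, 0.996, -0.09, 0.0]
wrist_force: [-0.2, 0.1, 0.1]
finger_gap: 0.499
gripper_force: 0.0
```

>>> step_arm --deltas '[{"angular": [0,0,0],"translation": [0.02,0,0],"jaw": 0.5},{"angular": [0,0,0],"translation": [0.02,0,0],"jaw": 0.5},{"angular": [0,0,0],"translation": [0.02,0,0],"jaw": 0.5},{"angular": [0,0,0],"translation": [0.02,0,0],"jaw": 0.5},{"angular": [0,0,0],"translation": [0.02,0,0],"jaw": 0.5}]'

```text
clock: 22.58
tcp_pos: [0.5255, 0.0211, 0.0136]
ee_rot: [-0.0, 0.996, -0.09, -0.002]
wrist_force: [-9.6, 1.3, 5.8]
finger_gap: 0.5
gripper_force: 5.0
```

>>> step_arm --deltas '[{"angular": [0,0,0],"translation": [0.02,0,0],"jaw": 0.5},{"angular": [0,0,0],"translation": [0.02,0,0],"jaw": 0.5},{"angular": [0,0,0],"translation": [0.02,0,0],"jaw": 0.5},{"angular": [0,0,0],"translation": [0.02,0,0],"jaw": 0.5},{"angular": [0,0,0],"translation": [0.0,0,0],"jaw": 0.5}]'

```text
clock: 23.0
tcp_pos: [0.5256, 0.021, 0.0135]
ee_rot: [-0.0, 0.996, -0.09, -0.004]
wrist_force: [-15.5, 0.3, 10.6]
finger_gap: 0.501
gripper_force: 7.9
```

Hard stop: 15.5 N with 0.1 mm of movement, so the unit is seated on the fence. I retreat.

>>> step_arm --deltas '[{"angular": [0,0,0],"translation": [-0.3,0,0],"jaw": 0.5},{"angular": [0,0,0],"translation": [-0.5,0.1,0],"jaw": 0.5},{"angular": [0,0,0],"translation": [-0.2,0.1,0],"jaw": 0.5},{"angular": [0,0,0],"translation": [0,0,-0.9],"jaw": 0.5},{"angular": [0,0,0],"translation": [0,0,-1],"jaw": 0.5}]'

```text
clock: 23.42
tcp_pos: [0.5031, 0.0199, 0.0609]
ee_rot: [-0.0, 0.996, -0.09, -0.001]
wrist_force: [0.6, -0.2, 0.1]
finger_gap: 0.502
gripper_force: 0.0
```

>>> step_arm --deltas '[{"angular": [0,0,0],"translation": [0,0,-1],"jaw": 0.5},{"angular": [0,0,0],"translation": [0,0,-1],"jaw": 0.5},{"angular": [0,0,0],"translation": [0,0,-1],"jaw": 0.5},{"angular": [0,0,0],"translation": [0,0.9,-1],"jaw": 0.5},{"angular": [0,0,0],"translation": [-0.5,0.9,0],"jaw": 0.5}]'

```text
clock: 23.83
tcp_pos: [0.4869, -0.0232, 0.1657]
ee_rot: [0.001, 0.996, -0.089, 0.005]
wrist_force: [0.4, -1.0, -0.1]
finger_gap: 0.504
gripper_force: 0.0
```

>>> step_arm --deltas '[{"angular": [0,0,0],"translation": [-0.5,1,0],"jaw": 0.5},{"angular": [0,0,0],"translation": [-0.5,1,0],"jaw": 0.5},{"angular": [0,0,0],"translation": [-0.5,1,0],"jaw": 0.5},{"angular": [0,0,0],"translation": [-0.5,1,0],"jaw": 0.5},{"angular": [0,0,0],"translation": [-0.5,1,0],"jaw": 0.5}]'

```text
clock: 24.25
tcp_pos: [0.399, -0.135, 0.1614]
ee_rot: [0.0, 0.996, -0.09, 0.001]
wrist_force: [-0.0, -0.3, -0.6]
finger_gap: 0.501
gripper_force: 0.0
```

>>> step_arm --deltas '[{"angular": [0,0,0],"translation": [0,1,0],"jaw": 0.5},{"angular": [0,0,0],"translation": [0,1,0],"jaw": 0.5},{"angular": [0,0,0],"translation": [0,1,0],"jaw": 0.5},{"angular": [0,0,0],"translation": [0,0,0],"jaw": 0.5},{"angular": [0,0,0],"translation": [0,0,0],"jaw": 0.5}]'

```text
clock: 24.67
tcp_pos: [0.3861, -0.2085, 0.1612]
ee_rot: [0.0, 0.996, -0.091, 0.0]
wrist_force: [-0.4, 0.4, 0.0]
finger_gap: 0.498
gripper_force: 0.0
```

```bash
python3 - <<'E'
from h import *
import cv2
i=arm.grab_frame("top")[...,::-1]
a=cv2.resize(i[95:285,170:430],(780,570),interpolation=cv2.INTER_CUBIC);b=cv2.imread("pics/t6.png")
g=lambda m:cv2.cvtColor(m,cv2.COLOR_BGR2GRAY).astype(np.float32)
A,B=g(a),g(b)
for n,(x0,y0,x1,y1) in dict(unit_ledge=(360,235,515,320),rib_unit=(350,140,540,310),plain=(120,180,290,345),load=(315,345,400,405)).items():
    print(n,np.round(np.array(cv2.phaseCorrelate(B[y0:y1,x0:x1],A[y0:y1,x0:x1])[0])*.8,2),"mm (crop px*.8)")
d=cv2.absdiff(i,cv2.imread("pics/top0.png")).max(2)
print("coupler diff",d[161:217,132:188].mean(),"spanner head diff",d[205:225,398:424].mean())
E
```

```text
unit_ledge [-0.02 -0.03] mm (crop px*.8)
rib_unit [-0.01 -0.  ] mm (crop px*.8)
plain [0.02 0.02] mm (crop px*.8)
load [-0.03  0.06] mm (crop px*.8)
coupler diff 4.879783163265306 spanner head diff 5.842307692307692
```

The unit did not move in the last push or the retreat, and everything else is where it was. I hand in.

```bash
python3 -c "
from workcell import arm
print(arm.sign_off())"
```

```text
the job is handed in; nothing more can be done
None
```

The finned unit was pushed into the right-hand corner and sits flush against the fence and rib as far as the top camera and contact forces show; the plain unit, load, coupler and spanner show no movement in the pictures, and the job is handed in at about 25 s.

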